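Unfold the crank grip and index the tube carousel

TASK

Two hand-cranked tube carousels stand on the desk. On the one that is loaded with tubes, fold the crank's grip up fully upright, then crank its arm clockwise (seen from above) until it reaches its stop, leaving the grip upright. Leave the empty carousel's crank alone.

Things in the scene. Friction and masses are not known exactly. Their poses are not given: they have to be found in the camera images.
- turner_hub (a point): Loaded machine: fixed white box 110 x 220 mm, 60 mm high; four tubes (tops 150 mm above the desk) in a round carousel at one end, steel crank arm at the other. Point: on the crank's upright shaft axis, 110 mm above the desk, level with the grip's hinge. x: level, across the box; y: along the box to the carousel axis 115 mm away (tubes within 38 mm of that); z: up.
- turner_crank (a joint): Loaded machine's crank arm, rad: 14 mm wide, top 88 mm above the desk. At 0 it points along the hub's +x; growing values turn it clockwise seen from above by that angle. Hard stop at 1.6 (pin 83 mm high). Starts at 0 to 0.4. Grip hinge is 85 mm from the shaft axis. About 2 N at the ball moves it; it stays where left; the carousel turns with it.
- turner_fold (a joint): Folding of the loaded machine's grip, rad: 0 = lying flat above the arm, the ball pointing from its hinge back to the shaft; grows as the free end swings up; 1.571 = upright, hard stop. Starts at 0 to 0.25. Hinge pin: level, square to the arm, 85 mm from the shaft axis, 110 mm above the desk. Friction holds it at any angle; about 1 N at the ball moves it.
- turner_hold (a point): Centre of the smooth black ball knob (26 mm diameter) at the free end of the loaded machine's folding grip, 60 mm from its hinge; the rest of the grip is a steel spindle 11 mm thick. Fingers may straddle the ball and the narrower arm below; down to 85 mm above the desk only the arm is in the way. x: along the grip, from ball to hinge.
- spare_hold (a point): The same point on the grip of the empty machine, which is the same in all but the missing tubes. To be left alone. (Beyond the right end of the desk stands a tall fridge, from about x = 0.4 m and y = -0.35 m outward: keep the arm clear of it.)

How it is judged:
By the outcome, as a careful person would: the job done as asked, in the order asked, and still so for the second after the job is handed in, with the robot touching nothing.
It also fails if it takes over 48 s, if anything falls off the work surface, if the arm or the gripper's body presses on something with over 40 N, if the wrist force passes 120 N, or if a joint passes its speed limit or range.

ROBOT

A 7-joint arm with a two-finger parallel gripper is mounted at the origin on a cart in front of the work surface, level with it; the furniture and walls round the work are solid. World frame = base frame: x ahead of the robot, y to its left, z up, the work surface at z = 0. Lengths are in mm, angles in rad, forces in N, time in s.
With the tool pointing down it reaches from about 400 to 875 mm from the base axis. Payload 4.4 kg.
Tool frame: the origin (TCP) lies at the very end of the fingers, on their centre line; the grasp point (between the pads) lies 19 mm behind it; z points along the fingers, y is the line along which they close (so a half turn about z gives the same grasp; the last joint's range is limited). The gripper opens to 85 mm and grips with 20 to 120 N. Pads are 22 mm wide; open, the fingers measure 114 mm over their backs; the gripper's body (76 mm by 85 mm) begins 54 mm behind the grasp point. The pads swing forward as they close: fully open they stand 13 mm farther back than shut.
Start: joints at [-1.172, 0.628, 0.038, 1.517, -0.027, 0.996, -0.02], TCP at [291.338, 581.068, 231.313] pointing down, gripper open.
Joint ranges: [-3.06, 3.06], [-0.37, 2.12], [-1.25, 1.32], [0.18, 2.47], [-1.1, 4.24], [0.23, 1.98], [-2.94, 2.94]. Speed limits (rad/s): [2.57, 2.57, 3.14, 3.14, 3.14, 3.14, 3.14].

INTERFACE

Orientations are given as [roll, pitch, yaw] about the fixed x, y, z axes, in that order (R = Rz(yaw) Ry(pitch) Rx(roll)).
In Python, from cell import monitor, viewer, workorder gives the robot as it stands.
- The arm moves only by the tool arm_command, never from a script. Its argument "series" is one flat list of numbers, 5 for each row, row after row: the opening in per cent of the stroke, from 0 (shut) to 100 (fully open), then the shift along the tool's x, y, z in cm, then the turn about the tool's z in degrees. In form: [claw, x, y, z, roll, claw, x, y, z, roll, ...]. A call has exactly 5 rows; each row is the pose to reach, as a shift and turn from the pose commanded when the call began, along the tool's axes at that moment; what a row does not reach only later rows make up. A row lasts 1/12 s, in which the tool goes at most 41.7 mm and 7.16 degrees, less where a joint would pass 70% of its speed; a pose out of reach is approached as far as the arm can. A call with a gripper value outside its range is refused whole. The fingers move at their own pace and stop on an object; the grip force is fixed at half the most. Time passes only in rows, so rows that repeat a pose let the fingers close, or fill a call up. It gives the time, the measured TCP pose, the force, the opening and the grip force at its end, in the units of the state.
- monitor.read_state(): the state, without advancing time (a new reading comes with each control period).
- viewer.get_image(name): name is "scene" or "side" or "wrist"; returns (picture, depth): 420x560x3 uint8, red, green, blue; 420x560 float32, mm along the optical axis (not along the pixel's ray), 0 where there is no reading.
- viewer.camera_model(name): a dict with "mtx" (3x3 intrinsics, pixels), "R" (3x3) and "t" (3): a world point X has camera coordinates R X + t. Camera axes: x right, y down, z forward; pixel columns grow to the right and rows downward; lengths in mm; the calibration is good to about 2 mm. A picture is of the moment at which its call begins: read the wrist's pose just before it. camera_model takes no time and is no camera call; for the wrist camera it gives the pose at the moment of the call.
- workorder.finish_job(): hands the job in; it is judged then, once.
The state is a dict: "clock": time; "qpos": joint angles; "qd": joint speeds; "tau": joint torques, N m; "eef_pos": TCP position; "tool_rot": TCP orientation; "force": force on the tool from outside, world axes, zero at the start; "torque": the same for the moment, N m; "width": finger opening in mm; "gripper_force": force on a finger pad.
Only numpy, scipy, OpenCV 4.12 (cv2) and the standard library are available. Lean on these libraries where they do the work, as an engineer would, in place of code of your own. Each camera call takes 0.05 s, during which the arm holds its last target. There are 200 camera calls.

## Working session

There is one attempt and no reset: what is moved stays moved. The work goes in short steps, Python scripts to look and compute and a tool call to move; the robot and the scene stay as the last step left them, time stands still between calls to the robot, and variables do not carry over. Pictures are saved under pics/ and viewed, at most 10 in all, crops included, and the job is handed in when it is done.

Besides the shell and the picture viewer there is one more tool, called after ">>>" as name(argument=value, ...) on one line, values as JSON. arm_command: Moves the arm, as the interface text tells. Its arguments: {"type":"object","properties":{"series":{"type":"array","items":{"type":"number"}}},"required":["series"]}

```bash
mkdir -p pics; cat > h.py <<'E'
import numpy as np,cv2
from cell import monitor,viewer,workorder
def snap(n,f):
    p,d=viewer.get_image(n);m=viewer.camera_model(n)
    cv2.imwrite('pics/'+f+'.png',p[:,:,::-1]);np.savez('pics/'+f+'.npz',p=p,d=d,K=m['mtx'],R=m['R'],t=m['t']);return p,d,m
def pts(d,m):
    K=np.array(m['mtx']);v,u=np.mgrid[:d.shape[0],:d.shape[1]]
    c=np.stack([(u-K[0,2])/K[0,0]*d,(v-K[1,2])/K[1,1]*d,d],-1)
    return (c-np.array(m['t']).ravel())@np.array(m['R'])
E
python3 - <<'E'
from h import *
print(monitor.read_state())
for n in('scene','side'):
    p,d,m=snap(n,n+'0');print(n,-np.array(m['R']).T@np.array(m['t']).ravel())
a=cv2.imread('pics/scene0.png');b=cv2.imread('pics/side0.png')
E
```

```text
{'clock': 0.0, 'qpos': array([-1.17180919,  0.62935069,  0.03839456,  1.51840604, -0.02703987,
        0.99629138, -0.02002144]), 'qd': array([-0.00074824,  0.0013528 , -0.00140826,  0.00099876,  0.0007382 ,
        0.00035456,  0.00142537]), 'tau': array([ 8.49474454e-04, -5.63387740e+01,  1.22636128e+00, -1.93437606e+01,
        1.09947912e-02,  1.03750298e-02,  9.76037342e-06]), 'eef_pos': array([291.00153478, 580.49923176, 230.37309368]), 'tool_rot': array([-3.13965290e+00, -3.45793512e-05,  2.67679982e+00]), 'force': array([ 0.69735155, -0.68961411,  0.53596032]), 'torque': array([0.02337492, 0.01988736, 0.00189916]), 'gripper_force': 0.0, 'width': 85.52608918993192}
scene [ 119.41518983 -429.88687651  691.67399837]
side [ 479.2249466  1088.70443745  689.58724962]
```

View pics/scene0.png

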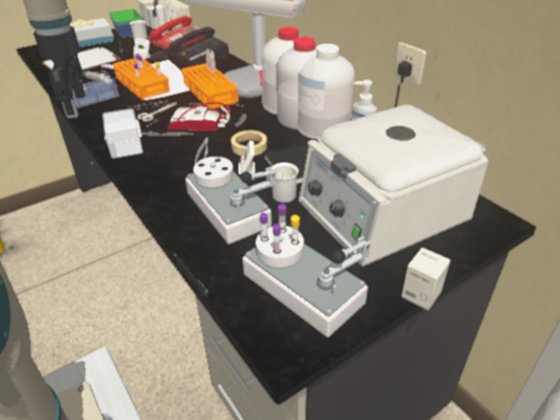

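View pics/side0.png

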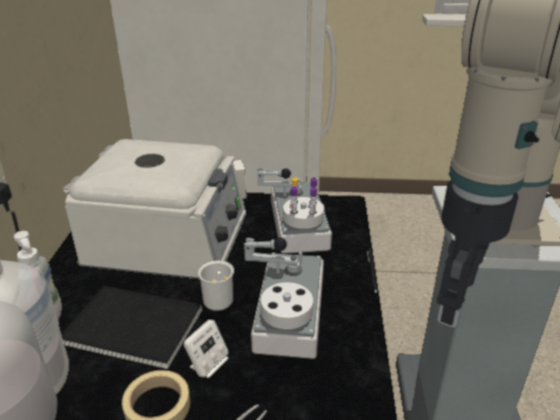

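The loaded machine is nearest in the scene view: box around (305,280), shaft around (325,282), ball around (345,255). In the side view it is the far one, with its ball around (286,174). The empty machine is beside it.

```bash
python3 - <<'E'
from h import *
for n in('scene','side'):
    z=np.load(f'pics/{n}0.npz');P=pts(z['d'],z);
    roi={'scene':[(230,225,385,335),(180,150,275,230)],'side':[(250,160,340,250)]}[n]
    for (u0,v0,u1,v1) in roi:
        Q=P[v0:v1,u0:u1].reshape(-1,3);c=z['p'][v0:v1,u0:u1].reshape(-1,3).astype(int)
        for lo,hi in((50,66),(76,92),(100,130),(138,160)):
            s=Q[(Q[:,2]>lo)&(Q[:,2]<hi)]
            if len(s): print(n,lo,len(s),np.median(s,0).round(),np.percentile(s,[2,98],axis=0).round().tolist(),cv2.minAreaRect(s[:,:2].astype(np.float32)))
        k=(c.max(1)<60)&(Q[:,2]>95)&(Q[:,2]<150)
        print('ball',k.sum(),np.median(Q[k],0), np.percentile(Q[k],[5,95],axis=0).tolist())
a=cv2.imread('pics/scene0.png')[220:340,230:390];b=cv2.imread('pics/side0.png')[155:255,240:340]
cv2.imwrite('pics/c.png',np.hstack([cv2.resize(a,(480,360),interpolation=2),cv2.resize(b,(320,360),interpolation=2)]))
for n,(u,v) in (('scene',(327,275)),('scene',(279,244)),('side',(303,208))):
    z=np.load(f'pics/{n}0.npz');print(n,pts(z['d'],z)[v,u])
E
```

```text
Traceback (most recent call last):
  File "h.py", line 7, in pts
    K=np.array(m['mtx']);v,u=np.mgrid[:d.shape[0],:d.shape[1]]
               ~^^^^^^^
KeyError: 'mtx is not a file in the archive'
```

```bash
cat > m.py <<'E'
from h import *
for n in('scene','side'):
    z=dict(np.load(f'pics/{n}0.npz'));z['mtx']=z['K'];P=pts(z['d'],z)
    roi={'scene':[(230,225,385,335)],'side':[(250,160,340,250)]}[n]
    for (u0,v0,u1,v1) in roi:
        Q=P[v0:v1,u0:u1].reshape(-1,3);c=z['p'][v0:v1,u0:u1].reshape(-1,3).astype(int)
        for lo,hi in((50,66),(76,92),(100,130),(138,160)):
            s=Q[(Q[:,2]>lo)&(Q[:,2]<hi)]
            if len(s): print(n,lo,len(s),np.median(s,0).round(),np.percentile(s,[2,98],axis=0).round().tolist(),cv2.minAreaRect(s[:,:2].astype(np.float32)))
        k=(c.max(1)<60)&(Q[:,2]>95)&(Q[:,2]<150)
        print('ball',k.sum(),np.median(Q[k],0), np.percentile(Q[k],[5,95],axis=0).tolist())
    for u,v in {'scene':[(327,275),(279,244)],'side':[(303,208)]}[n]: print(n,P[v,u])
a=cv2.imread('pics/scene0.png')[220:340,230:390];b=cv2.imread('pics/side0.png')[155:255,240:340]
cv2.imwrite('pics/c.png',np.hstack([cv2.resize(a,(480,360),interpolation=2),cv2.resize(b,(320,360),interpolation=2)]))
E
python3 m.py
```

```text
scene 50 3698 [495.  29.  59.] [[439.0, -47.0, 50.0], [648.0, 145.0, 64.0]] ((550.1043701171875, 114.33057403564453), (226.08447265625, 307.19439697265625), 10.288125991821289)
scene 76 1695 [505.  84.  88.] [[448.0, -2.0, 77.0], [661.0, 150.0, 92.0]] ((554.1095581054688, 85.99673461914062), (181.67724609375, 201.05392456054688), 23.39051628112793)
scene 100 680 [531.  11. 114.] [[464.0, -5.0, 101.0], [653.0, 139.0, 128.0]] ((542.1626586914062, 51.62427520751953), (106.971923828125, 230.09478759765625), 55.275394439697266)
scene 138 73 [469.  96. 147.] [[463.0, 92.0, 139.0], [477.0, 105.0, 150.0]] ((483.5576171875, 98.71815490722656), (41.63768768310547, 13.047865867614746), 2.2032718658447266)
ball 15 [525.29878972   7.46905148 113.53526115] [[523.1871441658795, -2.0766337285923098, 110.57029502208665], [530.6823298248343, 14.98781358935, 118.05455751903368]]
scene [509.05959489   0.98350407  86.8856552 ]
scene [472.65243911  93.93548894 110.31054179]
side 50 1064 [515. 115.  60.] [[439.0, -38.0, 51.0], [565.0, 172.0, 65.0]] ((503.69635009765625, 61.97137451171875), (107.9867172241211, 222.55447387695312), 10.177692413330078)
side 76 883 [503. 127.  89.] [[453.0, 2.0, 77.0], [595.0, 164.0, 92.0]] ((520.78515625, 76.29193115234375), (106.48899841308594, 193.45579528808594), 23.480295181274414)
side 100 650 [542. 144. 116.] [[469.0, 1.0, 101.0], [602.0, 311.0, 129.0]] ((531.2446899414062, 152.83050537109375), (130.51541137695312, 319.4586486816406), 3.230362892150879)
side 138 203 [507. 134. 147.] [[466.0, 94.0, 138.0], [520.0, 148.0, 152.0]] ((493.3560791015625, 119.9916763305664), (54.76958084106445, 59.190975189208984), 0.24813149869441986)
ball 170 [533.41803677 304.05910431 122.01471341] [[523.3775729492784, 10.99685755939804, 109.93361655585764], [542.6581984107462, 312.205280200533, 131.33013513504167]]
side [492.39075715 126.87671825  91.65664005]
```

View pics/c.png

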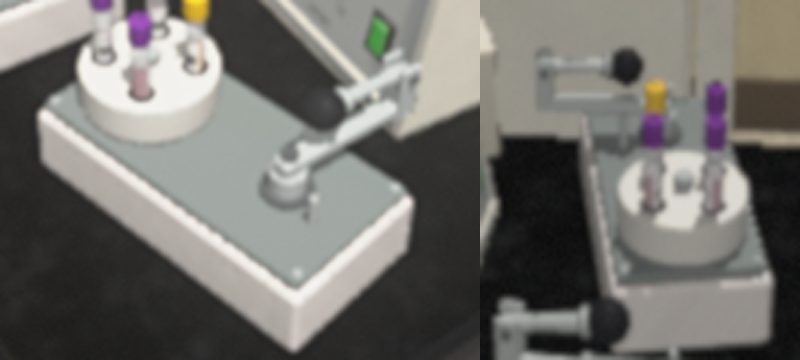

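```bash
cat > m2.py <<'E'
from h import *
C=[];D=[]
for n in('scene','side'):
    z=dict(np.load(f'pics/{n}0.npz'));z['mtx']=z['K'];P=pts(z['d'],z).reshape(-1,3);c=z['p'].reshape(-1,3).max(1)
    P=P[z['d'].ravel()>0];c=c[z['d'].ravel()>0];C.append(P)
    w=(abs(P[:,0]-550)<85)&(abs(P[:,1]-10)<50)
    a=np.array([513,7])
    for lo,hi in((70,92),(98,140)):
        s=P[w&(P[:,2]>lo)&(P[:,2]<hi)&(P[:,0]<618)];r=s[:,:2]-a
        k=r[:,0]>(35 if lo<90 else 10)
        for b in range(10,110,10):
            q=k&(r[:,0]>=b)&(r[:,0]<b+10)
            if q.sum()>2: print(n,lo,b,q.sum(),'y med',np.median(s[q,1]).round(1),'z',np.percentile(s[q,2],[5,50,95]).round(),'max x',s[q,0].max().round())
    k=w&(c<75)&(P[:,2]>96)&(P[:,2]<150)
    s=P[k];print(n,'ball',len(s),np.percentile(s,[5,50,95],axis=0).round().tolist())
    v=(P[:,2]>134)&(P[:,2]<152)&(abs(P[:,0]-493)<50)&(abs(P[:,1]-120)<40);s=P[v];print('tubes',(s[:,:2].min(0)+s[:,:2].max(0))/2)
P=np.vstack(C)
for y in range(340,-201,-60):
    print(y,[int(max(P[(abs(P[:,0]-x)<30)&(abs(P[:,1]-y)<30),2],default=-1)) for x in range(350,900,60)])
E
python3 m2.py
```

```text
scene 70 30 16 y med 2.0 z [80. 86. 89.] max x 553.0
scene 70 40 40 y med 3.5 z [81. 86. 88.] max x 563.0
scene 70 50 39 y med 4.0 z [80. 87. 89.] max x 573.0
scene 70 60 37 y med 4.7 z [81. 87. 89.] max x 583.0
scene 70 70 54 y med 3.3 z [80. 87. 91.] max x 593.0
scene 70 80 32 y med 2.9 z [82. 88. 91.] max x 602.0
scene 98 10 101 y med 3.0 z [107. 117. 123.] max x 533.0
scene 98 20 63 y med -0.4 z [109. 121. 124.] max x 543.0
scene 98 30 30 y med 2.0 z [110. 117. 121.] max x 552.0
scene 98 40 24 y med 3.9 z [110. 115. 116.] max x 562.0
scene 98 50 27 y med 4.5 z [110. 113. 115.] max x 573.0
scene 98 60 21 y med 5.5 z [109. 112. 114.] max x 583.0
scene 98 70 66 y med 3.0 z [101. 113. 117.] max x 593.0
scene 98 80 55 y med -1.0 z [102. 114. 117.] max x 603.0
scene ball 132 [[524.0, -4.0, 111.0], [530.0, 2.0, 119.0], [540.0, 13.0, 124.0]]
tubes [490.47134544 118.60212937]
side 70 30 13 y med 9.2 z [78. 86. 89.] max x 553.0
side 70 40 20 y med 9.5 z [81. 87. 89.] max x 562.0
side 70 50 20 y med 10.1 z [81. 87. 90.] max x 572.0
side 70 60 20 y med 11.1 z [82. 86. 90.] max x 581.0
side 7
[... 532 characters left out ...]
x 593.0
side 98 80 52 y med 14.8 z [ 99. 114. 119.] max x 603.0
side 98 90 9 y med 14.6 z [101. 111. 118.] max x 605.0
side ball 66 [[529.0, 9.0, 107.0], [538.0, 15.0, 117.0], [545.0, 20.0, 124.0]]
tubes [493.17772634 119.90694016]
340 [4, 4, 80, 128, 72, 75, 74, 16, 15, 16]
280 [11, 4, 91, 134, 120, 166, 198, 198, 196, 191]
220 [12, 4, 50, 58, 4, 168, 204, 204, 204, 203]
160 [11, 62, 151, 152, 3, 184, 203, 207, 208, 204]
100 [4, 60, 152, 151, 4, 190, 203, 207, 208, 204]
40 [5, 4, 76, 125, 118, 192, 201, 203, 203, 203]
-20 [3, 4, 78, 125, 119, 4, 84, 1, 166, 184]
-80 [5, 4, 59, 46, 3, 87, 86, 2, 2, 2]
-140 [-1, -1, -1, -1, -1, 83, -1, -1, -1, -1]
-200 [-1, -1, -1, -1, -1, -1, -1, -1, -1, -1]
```

>>> arm_command(series=[100,-3.17,-2.69,0,0,100,-6.34,-5.38,0,0,100,-9.5,-8.07,0,0,100,-12.67,-10.76,0,0,100,-15.84,-13.45,0,0])

```text
clock: 0.52
eef_pos: [372.8, 387.8, 231.0]
tool_rot: [-3.141, -0.0, 2.677]
force: [0.8, 0.6, -0.6]
width: 85.5
gripper_force: 0.0
```

>>> arm_command(series=[70,-3.17,-2.69,0,0,70,-6.34,-5.38,0,0,70,-9.5,-8.07,0,0,70,-12.67,-10.76,0,0,70,-15.84,-13.45,0,0])

```text
clock: 0.93
eef_pos: [454.1, 196.6, 231.2]
tool_rot: [-3.141, -0.0, 2.677]
force: [-0.1, 1.0, -0.7]
width: 59.9
gripper_force: 0.0
```

>>> arm_command(series=[70,-3.17,-2.69,0,-6,70,-6.34,-5.38,0,-12,70,-9.5,-8.07,0,-18,70,-12.67,-10.76,0,-24,70,-15.84,-13.45,0,-29.6])

```text
clock: 1.35
eef_pos: [535.4, 5.3, 231.1]
tool_rot: [3.141, -0.001, -3.085]
force: [1.2, -0.4, -0.2]
width: 60.0
gripper_force: 0.0
```

```bash
python3 - <<'E'
from h import *
s=monitor.read_state();print(s['clock'],s['eef_pos'],s['tool_rot'],s['qpos'].round(2),s['width'])
p,d,m=snap('wrist','w1');P=pts(d,m)
k=(p.max(2)<75)&(P[...,2]>96)&(P[...,2]<150)&(d>0);s=P[k];print(len(s),np.percentile(s,[3,50,97],axis=0).round(1).tolist() if len(s) else 0)
k=(P[...,2]>80)&(P[...,2]<92)&(abs(P[...,0]-568)<35)&(abs(P[...,1]-7)<30);s=P[k];print(len(s),[(b,np.median(s[(s[:,0]>b)&(s[:,0]<b+10),1]).round(1)) for b in range(535,600,10)])
E
```

```text
1.35 [535.42278834   5.3369814  231.10038219] [ 3.14144861e+00 -5.65654436e-04 -3.08463858e+00] [-0.02  0.46 -0.06  1.84  0.04  0.84  1.53] 59.965785770877844
695 [[470.2, -18.5, 110.3], [538.4, -6.0, 122.6], [594.9, 131.9, 148.3]]
195 [(535, np.float64(6.3)), (545, np.float64(6.7)), (555, np.float64(nan)), (565, np.float64(-14.2)), (575, np.float64(-13.3)), (585, np.float64(-13.0)), (595, np.float64(-2.4))]
  return _methods._mean(a, axis=axis, dtype=dtype,
  ret = ret.dtype.type(ret / rcount)
```

View pics/w1.png

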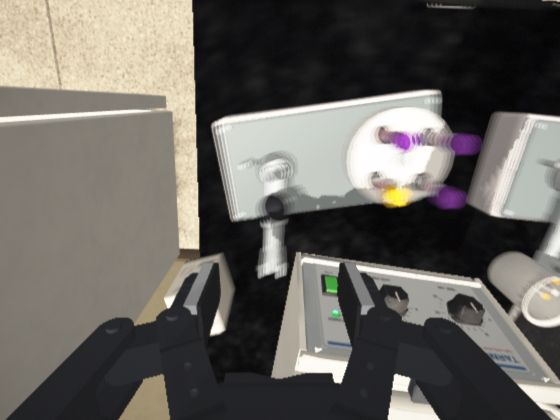

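The wrist view is blurred by motion, with the ball near (275,206), the shaft near (275,170) and the hinge end near (272,265). I'll take it again now that the arm is still.

```bash
cat > w.py <<'E'
from h import *
import sys
f=sys.argv[1];snap('wrist',f+'x')
s=monitor.read_state();print(s['clock'],s['eef_pos'],s['tool_rot'],s['width'])
p,d,m=snap('wrist',f)
K=np.array(m['mtx']);R=np.array(m['R']);c=-R.T@np.array(m['t']).ravel()
def ray(u,v,z):
    r=R.T@np.linalg.inv(K)@[u,v,1];return (c+r*(z-c[2])/r[2]).round(1)
P=pts(d,m)
mask=((p.max(2)<75)&(d>0)&(P[...,2]>94)&(P[...,2]<200)&(abs(P[...,0]-560)<70)&(abs(P[...,1])<60)).astype(np.uint8)
n,l,st,ce=cv2.connectedComponentsWithStats(mask)
for i in range(1,n):
    if st[i,4]>40: print(st[i],ce[i].round(1),np.percentile(P[l==i],[3,50,97],axis=0).round(1).tolist(),ray(*ce[i],112))
cv2.imwrite('pics/'+f+'c.png',cv2.resize(p[130:300,200:340,::-1],None,fx=3.4,fy=3.4,interpolation=cv2.INTER_CUBIC))
E
python3 w.py w2
```

```text
1.45 [537.23852888  -2.56962156 230.95589337] [-3.13665486e+00  1.22873730e-03 -3.10086480e+00] 59.75203663036416
[278 190  26  28 591] [290.4 203.7] [[524.3, 1.2, 112.7], [532.9, 11.0, 120.8], [544.6, 21.0, 124.2]] [536.1  11.3 112. ]
```

View pics/w2c.png

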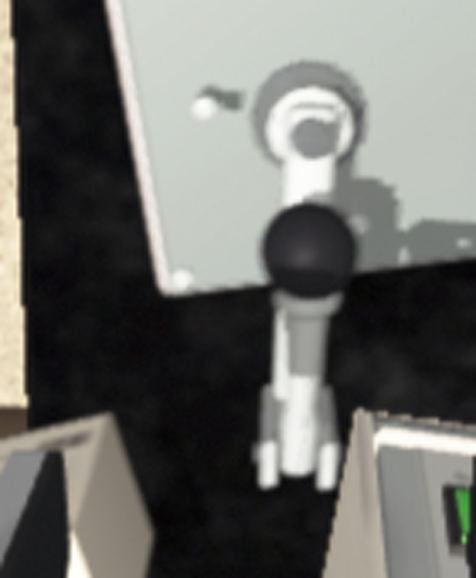

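```bash
sed -i "s/p,d=viewer.get_image(n);m=viewer.camera_model(n)/m=viewer.camera_model(n);p,d=viewer.get_image(n)/" h.py
cat >> w.py <<'E'
s=monitor.read_state();print(s['eef_pos'],s['tool_rot'])
a=ce[np.argmax(st[1:,4])+1]-[290.4,203.7]
if f=='w3':print('shaft',ray(*(a+[292.6,169.7]),95),'hinge',ray(*(a+[287.2,264]),112))
E
python3 w.py w3
```

```text
1.55 [535.11417614   5.52189964 230.78739545] [ 3.14149220e+00 -1.07935737e-03 -3.09470633e+00] 59.4243651649015
[267 193  27  28 598] [280.  206.2] [[526.0, -4.6, 114.1], [534.8, 5.7, 120.8], [546.5, 15.9, 124.4]] [538.    5.8 112. ]
[534.76836482   7.53140673 230.85904273] [ 3.14078462e+00 -1.16762359e-03 -3.09132948e+00]
shaft [511.1   6.5  95. ] hinge [598.3   5.7 112. ]
```

>>> arm_command(series=[70,-0.2,0,3.5,0,70,-0.2,0,7,0,70,-0.2,0,10.5,0,70,-0.2,0,13,0,70,-0.2,0,13.7,0])

```text
clock: 2.02
eef_pos: [533.8, 9.9, 90.7]
tool_rot: [3.141, -0.007, -3.086]
force: [0.0, 0.0, 0.2]
width: 59.6
gripper_force: 0.0
```

>>> arm_command(series=[0,0,0,0,0,0,0,0,0,0,0,0,0,0,0,0,0,0,0,0,0,0,0,0,0])

```text
clock: 2.43
eef_pos: [538.6, 7.3, 95.9]
tool_rot: [-3.141, 0.004, -3.09]
force: [1.6, -0.7, 1.0]
width: 23.0
gripper_force: 58.7
```

>>> arm_command(series=[0,0,0,0,0,0,0,0,0,0,0,0,0,0,0,0,0,0,0,0,0,0,0,0,0])

```text
clock: 2.85
eef_pos: [538.5, 7.3, 94.7]
tool_rot: [-3.141, 0.003, -3.09]
force: [3.0, -1.9, 2.2]
width: 22.6
gripper_force: 58.8
```

>>> arm_command(series=[0,-0.03,0,-0.63,0,0,-0.13,0,-1.25,0,0,-0.29,0,-1.85,0,0,-0.52,0,-2.44,0,0,-0.8,0,-3.0,0])

```text
clock: 3.27
eef_pos: [544.4, 8.0, 123.7]
tool_rot: [3.141, -0.002, -3.09]
force: [4.1, -2.0, -6.5]
width: 22.7
gripper_force: 59.0
```

>>> arm_command(series=[0,-0.34,0,-0.53,0,0,-0.74,0,-1.01,0,0,-1.19,0,-1.46,0,0,-1.67,0,-1.85,0,0,-2.2,0,-2.2,0])

```text
clock: 3.68
eef_pos: [565.8, 9.5, 146.3]
tool_rot: [3.141, -0.004, -3.09]
force: [-1.2, -1.5, -7.0]
width: 22.4
gripper_force: 58.7
```

>>> arm_command(series=[0,-0.56,0,-0.28,0,0,-1.15,0,-0.51,0,0,-1.75,0,-0.67,0,0,-2.37,0,-0.77,0,0,-3.0,0,-0.8,0])

```text
clock: 4.1
eef_pos: [598.5, 10.4, 155.2]
tool_rot: [-3.141, 0.002, -3.09]
force: [-0.1, 0.6, -0.5]
width: 0.4
gripper_force: 0.0
```

>>> arm_command(series=[0,-0.1,0,0,0,0,-0.2,0,0,0,0,-0.3,0,0,0,0,-0.3,0,0,0,0,-0.3,0,0,0])

```text
clock: 4.52
eef_pos: [599.9, 10.7, 154.2]
tool_rot: [-3.142, -0.0, -3.09]
force: [0.4, -0.2, 0.2]
width: 0.1
gripper_force: 0.0
```

```bash
python3 - <<'E'
from h import *
p,d,m=snap('side','s2');P=pts(d,m)
a=cv2.imread('pics/side0.png')
cv2.imwrite('pics/s2c.png',cv2.resize(p[60:260,180:420,::-1],None,fx=3,fy=3,interpolation=cv2.INTER_CUBIC))
E
```

```text
(no output)
```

View pics/s2c.png

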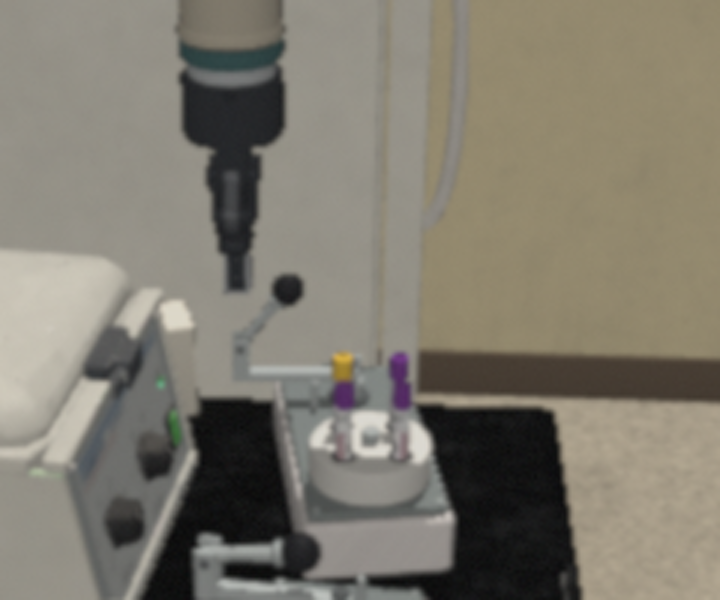

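The gripper slipped off the ball, and the grip now stands at roughly 50°. In the crop the ball is at (288,289) and the hinge at (241,345). I'll measure the ball and take hold of it again, deeper.

```bash
cat > b.py <<'E'
from h import *
import sys
def ball(f,new=True):
    L=[]
    for n in('side','scene'):
        p,d,m=snap(n,f+n);P=pts(d,m);K=np.array(m['mtx']);R=np.array(m['R']);c=-R.T@np.array(m['t']).ravel()
        k=((p.max(2)<75)&(d>0)&(P[...,2]>100)&(P[...,2]<190)&(np.hypot(P[...,0]-512,P[...,1]-5)<125)&(P[...,1]<60)).astype(np.uint8)
        N,l,st,ce=cv2.connectedComponentsWithStats(k)
        for i in range(1,N):
            if st[i,4]>25:
                q=np.median(P[l==i],0);r=(q-c)/np.linalg.norm(q-c)
                print(n,st[i],'centre~',(q+r*9.5).round(1),'fold',np.arcsin(np.clip(((q+r*9.5)[2]-110)/60,-1,1)).round(2))
s=monitor.read_state();print(s['clock'],s['eef_pos'],s['tool_rot'],s['width'])
ball(sys.argv[1])
E
python3 b.py b1
```

```text
4.5667 [599.83116073  10.69439063 154.2235857 ] [-3.14158695e+00 -5.07916425e-04 -3.08978290e+00] -0.20490920718532069
side [256 145   6  12  62] centre~ [599.9  13.7 171.7] fold 1.57
side [271 152  10  10  78] centre~ [560.4   9.9 156.8] fold 0.89
scene [367 212   7  12  56] centre~ [599.2   3.6 171.3] fold 1.57
scene [342 225  13  12 117] centre~ [558.1  10.1 157.2] fold 0.91
```

>>> arm_command(series=[70,0,0,0,0,70,0,0,0,0,70,0,0,0.7,0,70,0,0,1.4,0,70,0,0,2.1,0])

```text
clock: 5.08
eef_pos: [599.9, 10.7, 132.4]
tool_rot: [3.142, -0.001, -3.09]
force: [-0.1, -1.0, -0.1]
width: 59.2
gripper_force: 0.0
```

>>> arm_command(series=[70,1.5,0.1,0,0,70,3,0.1,0,0,70,4.05,0.1,0,0,70,4.05,0.1,0,0,70,4.05,0.1,0,0])

```text
clock: 5.5
eef_pos: [559.6, 9.6, 132.9]
tool_rot: [3.142, -0.0, -3.09]
force: [0.1, 0.0, -0.4]
width: 59.6
gripper_force: 0.0
```

>>> arm_command(series=[0,0,0,0,0,0,0,0,0,0,0,0,0,0,0,0,0,0,0,0,0,0,0,0,0])

```text
clock: 5.92
eef_pos: [560.2, 9.6, 133.3]
tool_rot: [-3.142, 0.001, -3.09]
force: [0.8, -0.2, -0.2]
width: 23.0
gripper_force: 58.7
```

>>> arm_command(series=[0,0,0,0,0,0,0,0,0,0,0,0,0,0,0,0,0,0,0,0,0,0,0,0,0])

```text
clock: 6.33
eef_pos: [560.2, 9.7, 133.3]
tool_rot: [3.142, 0.001, -3.09]
force: [1.4, -0.1, -0.9]
width: 23.4
gripper_force: 58.7
```

>>> arm_command(series=[0,-0.49,0,-0.35,0,0,-1.01,0,-0.65,0,0,-1.56,0,-0.89,0,0,-2.12,0,-1.08,0,0,-2.71,0,-1.21,0])

```text
clock: 6.75
eef_pos: [584.7, 11.1, 145.3]
tool_rot: [3.142, -0.006, -3.09]
force: [-6.6, -0.4, 0.1]
width: 23.1
gripper_force: 58.9
```

>>> arm_command(series=[0,-0.4,0,-0.06,0,0,-0.8,0,-0.08,0,0,-1.0,0,-0.09,0,0,-1.2,0,-0.09,0,0,-1.3,0,-0.09,0])

```text
clock: 7.17
eef_pos: [599.0, 10.7, 146.7]
tool_rot: [-3.14, -0.002, -3.089]
force: [-6.5, -3.2, 2.0]
width: 23.0
gripper_force: 59.2
```

```bash
python3 b.py b2
```

```text
7.1667 [599.03526653  10.69065176 146.69270532] [-3.14022850e+00 -2.22662431e-03 -3.08945692e+00] 23.048179346253328
side [263 147   5   9  28] centre~ [584.5   8.6 169.5] fold 1.44
side [256 150   6  12  69] centre~ [597.2  26.  164.7] fold 1.15
scene [356 203  12  22 178] centre~ [591.   15.4 172. ] fold 1.57
scene [371 216   7  15  65] centre~ [598.   -8.4 166.5] fold 1.23
```

>>> arm_command(series=[0,-0.2,0,0,0,0,-0.4,0,0,0,0,-0.5,0,0,0,0,-0.5,0,0,0,0,-0.5,0,0,0])

```text
clock: 7.68
eef_pos: [604.4, 10.5, 146.6]
tool_rot: [-3.14, -0.001, -3.089]
force: [-4.4, -4.0, 0.8]
width: 22.5
gripper_force: 60.2
```

```bash
python3 - <<'E'
from h import *
L=[]
for n,(u,v) in (('side',(210,110)),('scene',(300,180))):
    p,d,m=snap(n,'q'+n);L.append(cv2.resize(p[v:v+110,u:u+80,::-1],(400,550),interpolation=cv2.INTER_CUBIC))
cv2.imwrite('pics/q.png',np.hstack(L))
E
```

```text
(no output)
```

View pics/q.png

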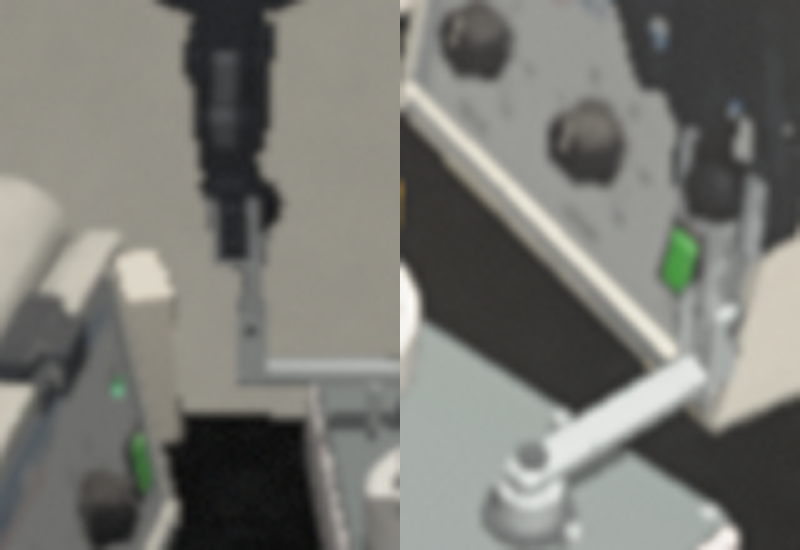

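>>> arm_command(series=[70,0,0,0,0,70,0,0,0,0,70,0,0,0,0,70,0,0,-2,0,70,0,0,-4.6,0])

```text
clock: 8.2
eef_pos: [603.9, 12.4, 191.1]
tool_rot: [3.141, -0.003, -3.089]
force: [0.5, 0.5, -0.3]
width: 59.8
gripper_force: 0.0
```

>>> arm_command(series=[0,2,0,0,0,0,5,0,0,0,0,5,0,0,0,0,5,0,0,0,0,5,0,0,0])

```text
clock: 8.62
eef_pos: [556.2, 9.8, 193.0]
tool_rot: [3.141, 0.003, -3.09]
force: [0.4, 0.2, 0.1]
width: 0.4
gripper_force: 0.0
```

```bash
python3 b.py b3
```

```text
8.6167 [556.20236709   9.79928112 192.95720101] [ 3.14122127e+00  2.87123102e-03 -3.08955760e+00] 0.3602262977883766
side [256 146  11  11  77] centre~ [593.4  10.7 170.2] fold 1.57
scene [357 212  13  12 115] centre~ [591.1   9.8 169.7] fold 1.48
```

>>> arm_command(series=[0,0,0,1.3,0,0,0,0,2.6,0,0,0,0,3.9,0,0,0,0,3.9,0,0,-0.5,0,3.9,0])

```text
clock: 9.13
eef_pos: [559.3, 9.7, 152.7]
tool_rot: [3.142, -0.002, -3.09]
force: [0.2, -0.3, 0.6]
width: 0.1
gripper_force: 0.0
```

>>> arm_command(series=[0,-0.3,0,0,0,0,-0.6,0,0,0,0,-0.8,0,0,0,0,-1.0,0,0,0,0,-1.0,0,0,0])

```text
clock: 9.55
eef_pos: [570.4, 10.2, 153.7]
tool_rot: [3.142, 0.001, -3.09]
force: [-0.2, 0.7, 0.3]
width: -0.1
gripper_force: 0.0
```

>>> arm_command(series=[0,-0.1,0,0,0,0,-0.2,0,0,0,0,-0.3,0,0,0,0,-0.4,0,0,0,0,-0.4,0,0,0])

```text
clock: 9.97
eef_pos: [573.7, 10.3, 153.3]
tool_rot: [-3.142, -0.0, -3.09]
force: [0.2, 1.1, 0.7]
width: -0.2
gripper_force: 0.5
```

>>> arm_command(series=[0,-0.1,0,0,0,0,-0.2,0,0,0,0,-0.3,0,0,0,0,-0.3,0,0,0,0,-0.3,0,0,0])

```text
clock: 10.38
eef_pos: [574.9, 10.3, 153.0]
tool_rot: [-3.141, -0.004, -3.09]
force: [-5.6, -0.7, 4.0]
width: -0.1
gripper_force: 2.8
```

>>> arm_command(series=[0,-0.1,0,0,0,0,-0.2,0,0,0,0,-0.2,0,0,0,0,-0.2,0,0,0,0,-0.2,0,0,0])

```text
clock: 10.8
eef_pos: [575.2, 10.3, 152.9]
tool_rot: [-3.141, -0.007, -3.09]
force: [-9.4, 0.5, 6.7]
width: -0.1
gripper_force: 4.6
```

>>> arm_command(series=[0,-0.1,0,0,0,0,-0.2,0,0,0,0,-0.2,0,0,0,0,-0.2,0,0,0,0,-0.2,0,0,0])

```text
clock: 11.22
eef_pos: [575.4, 10.4, 152.8]
tool_rot: [-3.141, -0.011, -3.09]
force: [-12.6, -0.2, 9.5]
width: 0.2
gripper_force: 6.5
```

The fold is hard against its stop. Next I'll straddle the ball loosely and crank.

>>> arm_command(series=[0,0.8,0,0,0,0,1.5,0,0,0,0,1.5,0,-2,0,0,1.5,0,-4,0,45,1.5,0,-4.5,0])

```text
clock: 11.63
eef_pos: [568.2, 10.2, 201.1]
tool_rot: [3.141, 0.007, -3.09]
force: [1.0, 0.2, -0.4]
width: 10.9
gripper_force: 0.0
```

>>> arm_command(series=[45,-2,0,0,0,45,-3.6,0,0,0,45,-3.6,0,0,0,45,-3.6,0,0,0,45,-3.6,0,0,0])

```text
clock: 12.05
eef_pos: [600.7, 11.8, 197.6]
tool_rot: [3.142, -0.002, -3.09]
force: [-0.6, -0.2, -0.7]
width: 38.5
gripper_force: 0.0
```

```bash
python3 b.py b4
```

```text
12.05 [600.712411    11.77301483 197.64473831] [ 3.14155797e+00 -1.50411204e-03 -3.08978528e+00] 38.50747843413913
side [255 146  10  10  76] centre~ [597.9   9.7 169.8] fold 1.49
scene [359 211  13  12 126] centre~ [596.3   9.8 169.9] fold 1.51
```

>>> arm_command(series=[45,0.2,-0.15,0,0,45,0.2,-0.15,1.6,0,45,0.2,-0.15,3.2,0,45,0.2,-0.15,4.7,0,45,0.2,-0.15,4.7,0])

```text
clock: 12.57
eef_pos: [597.1, 9.9, 148.7]
tool_rot: [-3.142, -0.006, -3.09]
force: [-0.0, -0.1, 0.6]
width: 38.7
gripper_force: 0.0
```

>>> arm_command(series=[45,0.01,-0.3,0,2,45,0.02,-0.59,0,4,45,0.08,-1.18,0,8,45,0.19,-1.77,0,12,45,0.33,-2.34,0,16])

```text
clock: 12.98
eef_pos: [598.2, -13.1, 152.5]
tool_rot: [3.14, 0.001, 2.909]
force: [-0.7, 1.8, -1.3]
width: 38.3
gripper_force: 0.8
```

>>> arm_command(series=[45,0.02,-0.59,0,4,45,0.08,-1.18,0,8,45,0.19,-1.77,0,12,45,0.33,-2.34,0,16,45,0.51,-2.91,0,20])

```text
clock: 13.4
eef_pos: [586.9, -40.3, 152.6]
tool_rot: [3.139, 0.001, 2.56]
force: [0.5, 3.4, -1.8]
width: 38.6
gripper_force: 0.8
```

```bash
python3 b.py b5
```

```text
13.4 [586.92600578 -40.26840609 152.55713656] [3.13940664e+00 1.47384282e-03 2.55991618e+00] 38.60691977363859
side [265 131  11  17 121] centre~ [578.8 -61.4 169.9] fold 1.5
side [256 138   6  12  62] centre~ [601.4 -22.2 172.1] fold 1.57
scene [372 219   7  20  87] centre~ [584.1 -26.9 171.4] fold 1.57
scene [381 242   9  10  68] centre~ [571.4 -62.6 167.9] fold 1.3
```

>>> arm_command(series=[45,0.02,-0.59,0,4,45,0.08,-1.18,0,8,45,0.19,-1.77,0,12,45,0.33,-2.34,0,16,45,0.51,-2.91,0,20])

```text
clock: 13.92
eef_pos: [567.4, -61.8, 152.4]
tool_rot: [3.138, 0.002, 2.214]
force: [1.6, 1.1, 0.8]
width: 38.5
gripper_force: 0.8
```

>>> arm_command(series=[45,0.02,-0.59,0,4,45,0.08,-1.18,0,8,45,0.19,-1.77,0,12,45,0.26,-2.06,0,14,45,0.33,-2.34,0,16])

```text
clock: 14.33
eef_pos: [546.7, -73.8, 152.3]
tool_rot: [3.139, 0.001, 1.936]
force: [1.4, -0.3, -0.0]
width: 38.3
gripper_force: 0.9
```

>>> arm_command(series=[45,0,-0.3,0,2,45,0.02,-0.59,0,4,45,0.05,-0.89,0,6,45,0.08,-1.18,0,8,45,0.08,-1.18,0,8])

```text
clock: 14.75
eef_pos: [533.2, -77.3, 151.2]
tool_rot: [-3.141, -0.0, 1.795]
force: [1.2, -0.3, 1.2]
width: 38.3
gripper_force: 0.4
```

>>> arm_command(series=[45,0,-0.3,0,2,45,0.02,-0.59,0,4,45,0.05,-0.89,0,6,45,0.08,-1.18,0,8,45,0.08,-1.18,0,8])

```text
clock: 15.17
eef_pos: [521.3, -79.1, 151.2]
tool_rot: [-3.14, -0.0, 1.655]
force: [0.5, 0.3, -0.4]
width: 38.7
gripper_force: 0.2
```

>>> arm_command(series=[45,0,-0.15,0,0,45,0,-0.3,0,0,45,0,-0.45,0,0,45,0,-0.6,0,0,45,0,-0.6,0,0])

```text
clock: 15.58
eef_pos: [519.0, -79.2, 151.5]
tool_rot: [3.137, 0.001, 1.658]
force: [6.8, -0.1, -5.2]
width: 38.6
gripper_force: 3.8
```

>>> arm_command(series=[45,0,-0.1,0,0,45,0,-0.2,0,0,45,0,-0.3,0,0,45,0,-0.3,0,0,45,0,-0.3,0,0])

```text
clock: 16.0
eef_pos: [518.5, -79.1, 151.6]
tool_rot: [3.132, 0.002, 1.659]
force: [14.4, 1.2, -9.7]
width: 38.3
gripper_force: 6.4
```

```bash
python3 b.py b6
```

```text
16.0 [518.542128   -79.14983472 151.57803689] [3.13229637e+00 1.91323890e-03 1.65897022e+00] 38.28017197594791
side [288 132  10   9  70] centre~ [526.2 -77.5 169.4] fold 1.43
scene [365 249  17  22 258] centre~ [531.4 -77.9 171.1] fold 1.57
scene [349 269  10  13  77] centre~ [489.4 -80.7 166.9] fold 1.25
```

>>> arm_command(series=[45,0,0.4,0,0,45,0,0.8,0,0,45,0,1.1,0,0,45,0,1.1,0,0,45,0,1.1,0,0])

```text
clock: 16.52
eef_pos: [523.5, -78.7, 151.0]
tool_rot: [-3.14, -0.0, 1.657]
force: [0.4, 0.3, -0.1]
width: 38.1
gripper_force: 0.0
```

>>> arm_command(series=[45,0,0,-1.5,0,45,0,0,-3,0,45,0,0,-5,0,45,0,0,-8,0,45,0,0,-11,0])

```text
clock: 16.93
eef_pos: [522.8, -78.8, 261.8]
tool_rot: [-3.138, -0.001, 1.657]
force: [0.3, 0.1, 0.7]
width: 38.2
gripper_force: 0.0
```

>>> arm_command(series=[45,2,0,0,0,45,5,0,0,0,45,8,0,0,0,45,10,0,0,0,45,10,0,0,0])

```text
clock: 17.35
eef_pos: [514.4, 26.4, 260.8]
tool_rot: [-3.14, -0.004, 1.665]
force: [-0.1, 1.0, 0.0]
width: 38.2
gripper_force: 0.0
```

```bash
python3 b.py b7; python3 - <<'E'
import cv2,numpy as np
a=cv2.imread('pics/b7side.png')[100:230,240:340];b=cv2.imread('pics/b7scene.png')[195:325,280:410]
cv2.imwrite('pics/f.png',np.hstack([cv2.resize(x,None,fx=3.4,fy=3.4,interpolation=2) for x in(a,b)]))
E
```

```text
17.35 [514.38525341  26.41743289 260.84057704] [-3.13960944 -0.0035538   1.66459243] 38.18204024283397
side [288 132  10   9  66] centre~ [525.2 -76.7 169.8] fold 1.49
scene [361 256  17  15 177] centre~ [523.3 -77.3 169. ] fold 1.39
```

View pics/f.png

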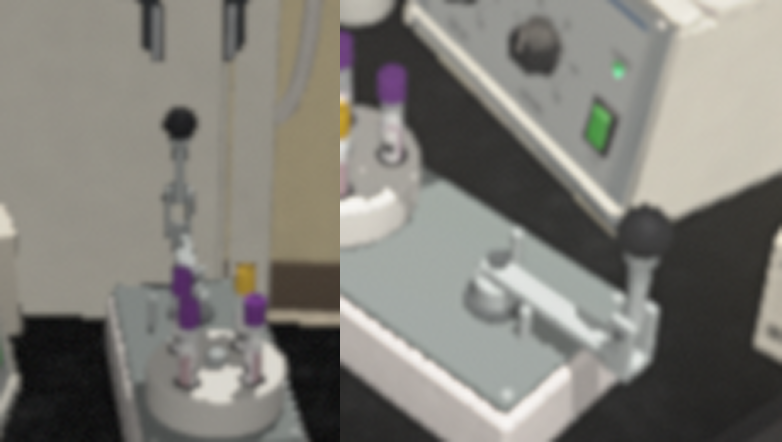

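Both views show the tubes seated, the arm at its pin and the grip upright. I'll give the ball one gentle outward push with closed fingers to be sure the fold is still at its stop.

>>> arm_command(series=[0,-2,0,0,0,0,-4,0,0,0,0,-5.5,0,0,0,0,-5.5,0,0,0,0,-5.5,0,0,0])

```text
clock: 17.87
eef_pos: [520.0, -36.0, 261.3]
tool_rot: [-3.141, 0.0, 1.653]
force: [-0.0, 0.4, 0.6]
width: -0.3
gripper_force: 0.0
```

>>> arm_command(series=[0,0,0.1,3,0,0,0,0.1,6,0,0,0,0.1,9,0,0,0,0.1,10.9,0,0,0,0.1,10.9,0])

```text
clock: 18.28
eef_pos: [518.4, -32.6, 148.7]
tool_rot: [-3.134, -0.002, 1.658]
force: [-0.5, -0.3, -0.7]
width: -0.2
gripper_force: 0.0
```

>>> arm_command(series=[0,-0.4,0,0,0,0,-0.8,0,0,0,0,-1.2,0,0,0,0,-1.6,0,0,0,0,-1.6,0,0,0])

```text
clock: 18.7
eef_pos: [523.6, -51.2, 153.5]
tool_rot: [3.139, 0.001, 1.656]
force: [0.1, -0.4, 0.2]
width: 0.3
gripper_force: 0.0
```

>>> arm_command(series=[0,-0.1,0,0,0,0,-0.2,0,0,0,0,-0.3,0,0,0,0,-0.4,0,0,0,0,-0.4,0,0,0])

```text
clock: 19.12
eef_pos: [523.3, -53.6, 152.3]
tool_rot: [3.142, -0.0, 1.658]
force: [0.4, -0.3, -0.4]
width: 0.4
gripper_force: 0.1
```

>>> arm_command(series=[0,-0.1,0,0,0,0,-0.2,0,0,0,0,-0.3,0,0,0,0,-0.4,0,0,0,0,-0.4,0,0,0])

```text
clock: 19.53
eef_pos: [523.3, -54.7, 152.2]
tool_rot: [-3.141, -0.004, 1.659]
force: [-0.4, 7.1, 2.5]
width: 0.3
gripper_force: 3.7
```

>>> arm_command(series=[0,-0.1,0,0,0,0,-0.2,0,0,0,0,-0.2,0,0,0,0,-0.2,0,0,0,0,-0.2,0,0,0])

```text
clock: 19.95
eef_pos: [523.3, -54.9, 152.2]
tool_rot: [-3.14, -0.006, 1.661]
force: [-0.3, 11.5, 3.1]
width: 0.1
gripper_force: 5.5
```

>>> arm_command(series=[0,0.6,0,0,0,0,1.5,0,0,0,0,2,0,-2,0,0,2,0,-5,0,0,2,0,-8,0])

```text
clock: 20.37
eef_pos: [521.1, -39.8, 232.4]
tool_rot: [-3.139, 0.001, 1.657]
force: [0.2, -0.2, 0.3]
width: -0.5
gripper_force: 0.0
```

>>> arm_command(series=[0,2,0,0,0,0,4,0,0,0,0,6,0,-1,0,0,6,0,-2,0,0,6,0,-2,0])

```text
clock: 20.78
eef_pos: [517.9, 20.6, 253.8]
tool_rot: [3.138, 0.001, 1.66]
force: [-0.6, -0.0, 0.2]
width: 0.2
gripper_force: 0.0
```

```bash
python3 b.py b8; python3 -c "
from cell import workorder;print(workorder.finish_job())"
```

```text
20.7833 [517.86641099  20.56090461 253.75348841] [3.13844525e+00 6.53500618e-04 1.65963680e+00] 0.2359096802086042
side [288 132  10   9  69] centre~ [524.3 -78.1 169.4] fold 1.42
scene [361 257  17  14 179] centre~ [523.  -78.2 169.2] fold 1.4
the job is handed in; nothing more can be done
None
```

I handed the job in at about 21 s: the loaded carousel's grip is folded up to its upright stop, its crank is turned clockwise to its stop, and I left the empty carousel's crank alone. The gripper slipped off the ball once during folding, so I took hold again and pushed the grip to its stop before cranking.

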